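# Proof-pull on a micropipette-holder tester

### The job

Press the white clamp cap of the bench pull tester fully home, then draw the orange pull paddle out against its spring until the yellow line on the red peak rider lies over the green target flag, and hold it there for half a second. Then ease the paddle back until it is fully in again, without letting it snap, and leave the rider standing at the flag; do not touch the rider with the robot, and leave the glass dish and the objective where they are.

Things in the scene. Friction and masses are not known exactly. Their poses are not given: they have to be found in the camera images.
- tester: Bench pull tester, fixed; origin on the bench, z up, pull direction = own -x. In its frame (mm, also used below): dark base x -30..155, y +-50, top z 12; white housing x -30..85, y +-32, top z 50, with a 20 wide channel along x on top (rails to z 56, end wall at x -28); blue clamp block x 100..150, y +-25, top z 50.
- cap (a joint): Clamp cap, m pressed down: 0 = 8 mm proud (its red stem shows), 0.008 = fully home on the blue block. It starts 4 to 8 mm proud; stiff (about 5 N to move) and stays where it is left.
- cap_top (a point): Centre of the top of the clamp cap: white disc of diameter 40 mm, 14 mm thick, on a red stem, upright at tester x 125, y 0. At z 72 when 8 mm proud, z 64 when home.
- gauge (a joint): Sprung slide, m pulled out along the tester's -x: 0 = fully in, at most 0.078. The spring pulls it in with about 3 N at 0, rising by 1 N per 10 mm; it flies back if let go.
- paddle_inner (a point): On the slide: middle of the housing-side (+x) face of the orange paddle, z 60; at tester x -92 when in. Paddle: upright plate 10 mm thick (x), 60 wide (y), z 10..85. Between face and housing is a free 62 mm gap, with a low steel rod in it (top z 31, y 0). Shut fingertips lowered into the gap above the rod (tips z 40..65) can push the paddle outward.
- pusher (a point): On the slide: front (tester -x) face of the steel pusher finger in the channel (8 mm along x, 12 mm wide, z 51..66); at tester x 73, z 58 when fully in. Pulling the slide brings it against the rider, and then shoves the rider on; it does not pull the rider back.
- rider: Red peak rider, loose in the channel: 20 mm along x, 17 wide, 16 high, axes as the tester's; a thin yellow line across its top at its middle points to +y. Origin: centre of its underside (z 50). Starts 2 to 13 mm ahead of the pusher. When pushed, its origin is 10 mm ahead (-x) of point pusher. Stays where it is left.
- flag: Green target flag, clipped on the housing's top beside the channel (tester y 22.5): 8 mm along x, 14 mm along y, 8 mm high; axes as the tester's, origin at the centre of its underside. Its place along x varies: the rider must travel about 25 to 66 mm to reach it. It does not move.
- dish: Glass culture dish with lid, diameter 64 mm, 15 mm high, standing loose on the bench on the tester's +y side. Origin: centre of its underside. To be left alone.
- objective: Black microscope objective standing nose up on the bench on the tester's -y side, diameter 34 mm, 48 mm high, with a yellow band. Origin: centre of its underside. To be left alone.

How it is judged:
By the outcome, as a careful person would: the job done as asked, in the order asked, and still so for the second after the job is handed in, with the robot touching nothing.
It also fails if it takes over 45 s, if anything falls off the work surface, if the arm or the gripper's body presses on something with over 40 N, if the wrist force passes 120 N, or if a joint passes its speed limit or range.

### The arm

A 6-joint arm with a two-finger parallel gripper is mounted at the origin on the work surface. World frame = base frame: x ahead of the robot, y to its left, z up, the work surface at z = 0. Lengths are in mm, angles in rad, forces in N, time in s.
With the tool pointing down it reaches from about 275 to 975 mm from the base axis. Payload 8.4 kg.
Tool frame: the origin (TCP) lies between the finger pads; the fingertips stand 19 mm ahead of it and the grasp point (between the pads) is the TCP; z points along the fingers, y is the line along which they close (so a half turn about z gives the same grasp; the last joint's range is limited). The gripper opens to 92 mm and grips with 3 to 60 N. Pads are 20 mm wide; open, the fingers measure 128 mm over their backs; the gripper's body (75 mm by 189 mm) begins 69 mm behind the grasp point.
Start: joints at [1.147, 0.353, 1.633, -0, 1.155, -0.002], TCP at [255.876, 570.224, 233.583] pointing down, gripper open.
Joint ranges: [-2.63, 2.63], [-0.92, 2.1], [0.06, 2.66], [-1.3, 4.44], [0, 2.69], [-3.02, 3.02]. Speed limits (rad/s): [2.22, 2.22, 2.79, 3.14, 3.14, 3.14].

### API

Orientations are given as a 3x3 rotation matrix whose columns are the frame's x, y, z axes.
In Python, from cell import r gives the robot as it stands.
- The arm moves only by the tool servo_tool, never from a script. Its argument "targets" is one flat list of numbers, 7 for each row, row after row: the opening, from 0 (shut) to 1 (fully open), then the shift along the tool's x, y, z in m, then the turn, a rotation vector about the tool's x, y, z in degrees. In form: [hand, x, y, z, rx, ry, rz, hand, x, y, z, rx, ry, rz, ...]. A call has 1 to 5 rows; each row is the pose to reach, as a shift and turn from the pose commanded when the call began, along the tool's axes at that moment; what a row does not reach only later rows make up. A row lasts 1/10 s, in which the tool goes at most 50 mm and 8.59 degrees, less where a joint would pass 70% of its speed; a pose out of reach is approached as far as the arm can. A call with a gripper value outside its range is refused whole. The fingers move at their own pace and stop on an object; "force" is the grip in N (left out, the last holds). Time passes only in rows, so rows that repeat a pose let the fingers close. It gives the time, the measured TCP pose, the force, the opening and the grip force at its end, in the units of the state.
- r.read_state(): the state, without advancing time (a new reading comes with each control period).
- r.snapshot(name): name is "scene" or "top"; returns a dict with "img" (480x640x3 uint8, blue, green, red), "K" (3x3 intrinsics, pixels), "R" (3x3) and "t" (3): a world point X has camera coordinates R X + t. Camera axes: x right, y down, z forward; pixel columns grow to the right and rows downward; lengths in mm; the calibration is good to about 2 mm. A picture is of the moment at which its call begins. There is no depth.
- r.job_done(): hands the job in; it is judged then, once.
The state is a dict: "time_s": time; "joint_positions": joint angles; "joint_vel": joint speeds; "joint_torque": joint torques, N m; "position": TCP position; "tcp_rot": TCP orientation; "force": force on the tool from outside, world axes, zero at the start; "torque": the same for the moment, N m; "opening": opening from 0.0 (shut) to 1.0 (fully open); "grasp_force": force on a finger pad.
Only numpy, scipy, OpenCV 4.12 (cv2) and the standard library are available. Lean on these libraries where they do the work, as an engineer would, in place of code of your own. Each camera call takes 0.05 s, during which the arm holds its last target. There are 200 camera calls.

## Working session

There is one attempt and no reset: what is moved stays moved. The work goes in short steps, Python scripts to look and compute and a tool call to move; the robot and the scene stay as the last step left them, time stands still between calls to the robot, and variables do not carry over. Pictures are saved under pics/ and viewed, at most 10 in all, crops included, and the job is handed in when it is done.

Besides the shell and the picture viewer there is one more tool, called after "Call:" as name(argument=value, ...) on one line, values as JSON. servo_tool: Moves the arm, as the interface text tells. Its arguments: {"type":"object","properties":{"targets":{"type":"array","items":{"type":"number"}},"force":{"type":"number"}},"required":["targets"]}

```bash
mkdir -p pics
python3 - <<'E'
from cell import r
import cv2,numpy as np,pickle
d={}
for n in("scene","top"):
    s=r.snapshot(n); d[n]=s; cv2.imwrite(f"pics/{n}0.png",s["img"])
    R,t=np.array(s["R"]),np.array(s["t"]); print(n,np.round(s["K"],1).tolist(),np.round(R,3).tolist(),(-R.T@t).round(0))
pickle.dump(d,open("s0.pkl","wb"))
s=r.read_state();print(s["time_s"],s["position"],np.round(s["tcp_rot"],3).tolist(),s["force"])
E
```

```text
scene [[547.8, 0.0, 328.5], [0.0, 547.8, 247.5], [0.0, 0.0, 1.0]] [[0.852, 0.523, 0.007], [0.459, -0.742, -0.488], [-0.25, 0.419, -0.873]] [ 761. -280.  654.]
top [[441.5, 0.0, 315.7], [0.0, 441.5, 240.3], [0.0, 0.0, 1.0]] [[0.016, -0.999, -0.029], [-0.989, -0.012, -0.149], [0.149, 0.032, -0.988]] [495. -32. 718.]
0.1 [255.68912335 569.84793452 232.94226985] [[-0.912, 0.409, -0.0], [0.409, 0.912, -0.001], [-0.0, -0.001, -1.0]] [ 1.25517589 -0.50586032  0.17419754]
```

View pics/top0.png

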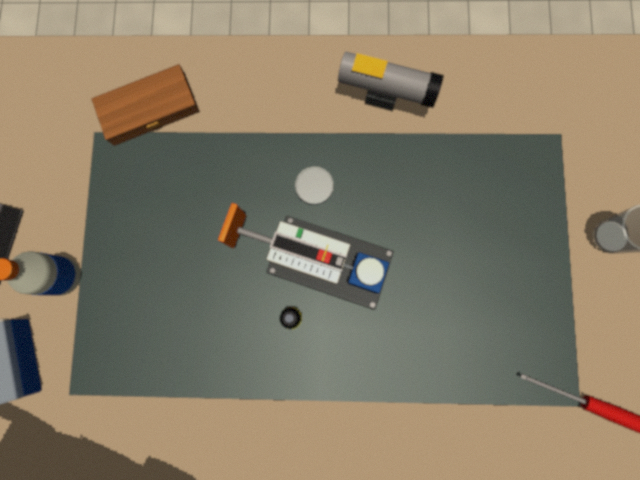

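View pics/scene0.png

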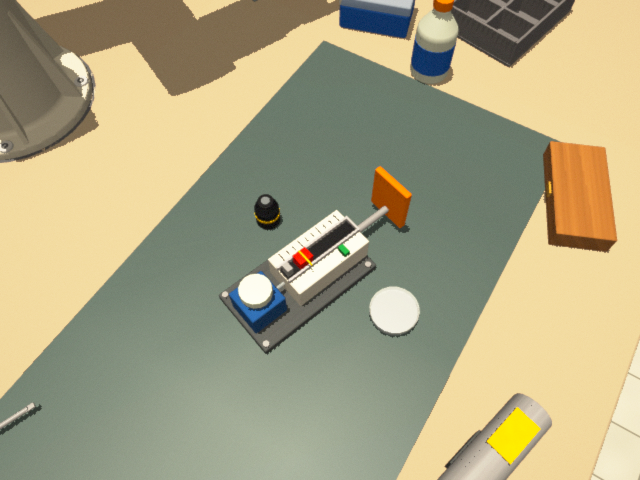

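The top view shows the cap at about (370,271), paddle (231,225), flag (299,233), rider (324,256), pusher (338,261), dish (315,185) and objective (290,318). The scene view shows the cap at (255,290) and the paddle at (391,197). I'll enlarge both to get accurate corners.

Run:
```python
import cv2,numpy as np,pickle
d=pickle.load(open("s0.pkl","rb"))
a=cv2.resize(d["top"]["img"][195:315,210:400],None,fx=4,fy=4,interpolation=cv2.INTER_CUBIC)
cv2.imwrite("pics/topc.png",a)
b=cv2.resize(d["scene"]["img"][160:355,210:420],None,fx=3,fy=3,interpolation=cv2.INTER_CUBIC)
cv2.imwrite("pics/scenec.png",b)
for n in d:
    im=d[n]["img"];h=cv2.cvtColor(im,cv2.COLOR_BGR2HSV)
    for nm,lo,hi in(("orange",(6,200,80),(14,255,255)),("green",(50,120,50),(80,255,255)),("red",(0,200,80),(4,255,255)),("yellow",(20,150,120),(35,255,255)),("blue",(100,150,40),(125,255,255))):
        m=cv2.inRange(h,lo,hi); k,_,st,c=cv2.connectedComponentsWithStats(m)
        print(n,nm,[(st[i].tolist(),c[i].round(1).tolist()) for i in range(1,k) if st[i][4]>4 and 200<c[i][0]<430 and 150<c[i][1]<350])
```

```text
scene orange [([372, 170, 39, 58, 1115], [390.0, 199.5]), ([301, 251, 10, 10, 10], [305.5, 255.5]), ([298, 252, 4, 5, 5], [299.8, 254.0]), ([303, 258, 5, 5, 5], [305.0, 260.0])]
scene green [([338, 244, 11, 12, 76], [343.2, 249.6])]
scene red [([301, 248, 12, 13, 72], [307.3, 253.2]), ([293, 253, 14, 16, 125], [298.9, 260.6])]
scene yellow [([276, 215, 3, 5, 5], [277.0, 217.0]), ([257, 219, 18, 4, 27], [265.2, 221.1]), ([298, 251, 14, 15, 40], [305.2, 257.6])]
scene blue [([259, 271, 4, 3, 8], [260.6, 272.2]), ([229, 285, 58, 47, 1053], [260.2, 309.8])]
top orange [([220, 204, 25, 43, 457], [232.8, 224.7])]
top green [([298, 230, 4, 7, 19], [299.4, 232.5])]
top red []
top yellow []
top blue [([349, 253, 33, 40, 278], [361.8, 276.9]), ([382, 261, 6, 10, 29], [384.9, 264.3])]
```

View pics/topc.png

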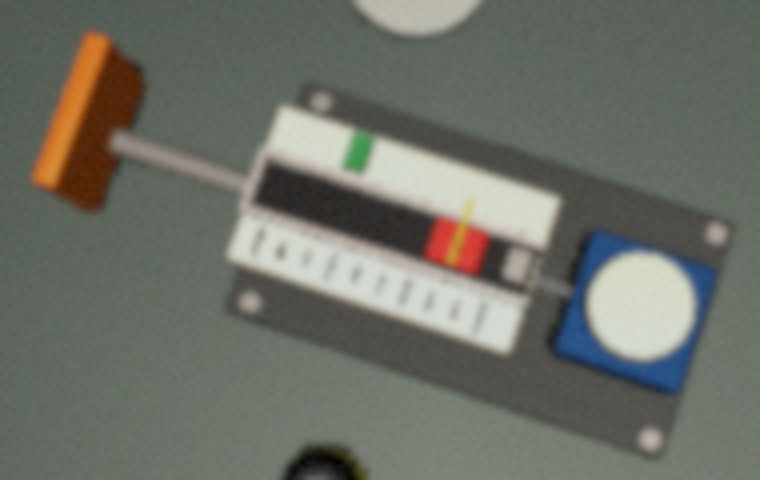

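View pics/scenec.png

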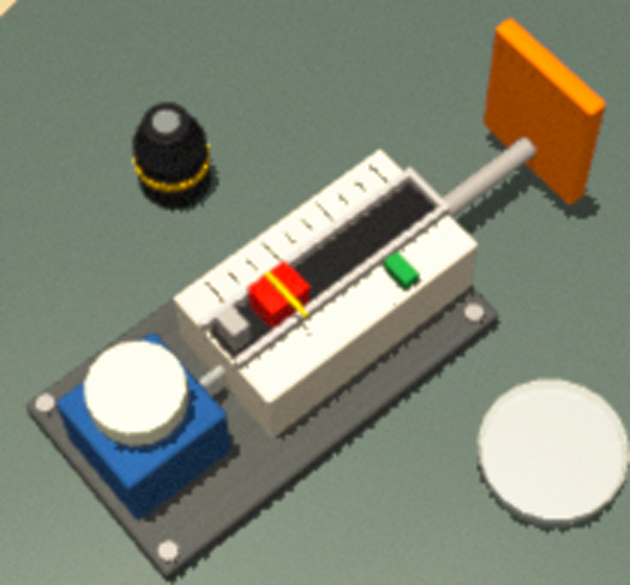

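```bash
cat > fit.py <<'E'
import numpy as np,pickle
from scipy.optimize import least_squares
d=pickle.load(open("s0.pkl","rb"))
def proj(s,X):
    c=np.asarray(s["R"])@X+np.asarray(s["t"]).ravel();p=np.asarray(s["K"])@c;return p[:2]/p[2]
T=lambda x,y:(210+x/4-.375,195+y/4-.375)
S=lambda x,y:(210+x/3-.333,160+y/3-.333)
# (cam,pixel,tester xyz); xyz functions of p=[X,Y,yaw,prd,rider,flag]
P=[]
for (x,y,z),t in {(-30,50,12):(303,84),(155,50,12):(733,222),(155,-50,12):(660,458),(-30,-50,12):(228,310),(-30,32,50):(283,104),(85,32,50):(562,198),(85,-32,50):(510,353),(-30,-32,50):(228,260),(-102,30,85):(90,31),(-92,30,85):(114,39),(-102,-30,85):(33,182),(-92,-30,85):(57,189),(77,0,66):(517,262)}.items():
    P.append(("top",T(*t),lambda p,v=(x,y,z):v))
for (x,y,z),t in {(-30,-32,50):(380,150),(-30,32,50):(477,243),(85,32,50):(268,404),(85,-32,50):(175,298),(155,-50,12):(28,408),(155,50,12):(170,578),(-30,50,12):(497,313),(-92,-30,85):(497,27),(-92,30,85):(594,112)}.items():
    P.append(("scene",S(*t),lambda p,v=(x,y,z):v))
cap=lambda p:(125,0,72-p[3]);rid=lambda p:(p[4],0,66);fl=lambda p:(p[5],22.5,58)
P+=[("top",T(641,305),cap),("scene",S(135,388),cap),("top",T(458,246),rid),("scene",S(281,288),rid),("top",T(359,149),fl),("scene",S(403,266),fl)]
def W(p,v):
    c,s=np.cos(p[2]),np.sin(p[2]);return np.array([p[0]+c*v[0]-s*v[1],p[1]+s*v[0]+c*v[1],v[2]])
# per-camera pixel shift allows for calibration error
def res(p):
    o=[]
    for cam,px,f in P:
        k=6 if cam=="top" else 8
        o+=list(proj(d[cam],W(p,f(p)))+p[k:k+2]-px)
    return np.r_[o,p[6:10]*1.0]
if __name__=="__main__":
    s=least_squares(res,[450,0,-1.8,4,50,0,0,0,0,0],loss="soft_l1");p=s.x
    print(p.round(2),"yaw deg",np.degrees(p[2]))
    for (c,px,f),e in zip(P,res(p)[:-4].reshape(-1,2)):print(c,f(p),e.round(1))
    for v in((125,0,64),(-92,0,60),(-60,0,60),(73,0,58)):print(v,W(p,v).round(1))
    np.save("p.npy",p)
    for n,(u,v),z in(("dish",(314.5,185.5),15),("obj",(290,317),48)):
        C=d["top"];R=np.array(C["R"]);c=-R.T@np.array(C["t"]).ravel();r=R.T@np.linalg.solve(C["K"],[u,v,1]);X=c+r*(z-c[2])/r[2]
        q=X-W(p,(0,0,0));print(n,X.round(0),"tester",round(np.cos(p[2])*q[0]+np.sin(p[2])*q[1]),round(-np.sin(p[2])*q[0]+np.cos(p[2])*q[1]))
E
python3 fit.py
```

```text
[5.8739e+02 2.6420e+01 7.9800e+01 2.2200e+00 5.3060e+01 5.4800e+00
 1.6000e-01 5.9000e-01 3.3000e-01 6.0000e-02] yaw deg 4572.319165993686
top (-30, 50, 12) [ 0.7 -1. ]
top (155, 50, 12) [ 1.7 -0.1]
top (155, -50, 12) [1.2 0.6]
top (-30, -50, 12) [-1.   0.4]
top (-30, 32, 50) [-0.5 -0.3]
top (85, 32, 50) [ 0.6 -0.6]
top (85, -32, 50) [0.5 0.6]
top (-30, -32, 50) [-0.6 -0.2]
top (-102, 30, 85) [-1.1 -0.3]
top (-92, 30, 85) [-0.8 -0.3]
top (-102, -30, 85) [-1.  -0.1]
top (-92, -30, 85) [-0.6  0.3]
top (77, 0, 66) [0.6 0.5]
scene (-30, -32, 50) [ 0.3 -0.9]
scene (-30, 32, 50) [1.1 0.1]
scene (85, 32, 50) [0.8 0.3]
scene (85, -32, 50) [-0.8 -0. ]
scene (155, -50, 12) [-1.1 -0.7]
scene (155, 50, 12) [-0.6 -0. ]
scene (-30, 50, 12) [1.7 0.1]
scene (-92, -30, 85) [-1.1  0.1]
scene (-92, 30, 85) [-0.7  0.9]
top (125, 0, np.float64(69.77594432311481)) [ 0.8 -0.2]
scene (125, 0, np.float64(69.77594432311481)) [0.7 0. ]
top (np.float64(53.0574639827322), 0, 66) [ 0.  -0.6]
scene (np.float64(53.0574639827322), 0, 66) [-0.4 -0.3]
top (np.float64(5.483758428591796), 22.5, 58) [-0.2  0.5]
scene (np.float64(5.483758428591796), 22.5, 58) [0.2 0.3]
(125, 0, 64) [549.4 -92.7  64. ]
(-92, 0, 60) [615.3 114.1  60. ]
(-60, 0, 60) [605.6  83.6  60. ]
(73, 0, 58) [565.2 -43.1  58. ]
dish [692.  -6.  15.] tester 0 110
obj [479.  26.  48.] tester 34 -103
```

Fit residuals are about 1 px, and the heights and sizes are consistent. Tester yaw is −107.7°, the cap is about 6 mm proud, the rider is at x≈53 and the flag at x≈5.5, so the required pull is about 57.5 mm. I'm moving towards the cap now, shutting the fingers and turning tool x to the pull direction.

Create go.py:
```python
import sys,numpy as np
from scipy.spatial.transform import Rotation as Ro
from cell import r
from fit import W
p=np.load("p.npy")
def go(x,y,tipz):
    s=r.read_state();R=np.array(s["tcp_rot"]);X=np.array(s["position"])
    a=p[2]+np.pi;Rd=np.array([[np.cos(a),np.sin(a),0],[np.sin(a),-np.cos(a),0],[0,0,-1]])
    print("shift m",(R.T@(W(p,(x,y,tipz+19))-X)/1000).round(4),"turn",np.degrees(Ro.from_matrix(R.T@Rd).as_rotvec()).round(1))
    q=X-W(p,(0,0,0));c,sn=np.cos(p[2]),np.sin(p[2])
    print("tcp tester",round(c*q[0]+sn*q[1],1),round(-sn*q[0]+c*q[1],1),"tipz",round(X[2]-19,1),"t",s["time_s"],"F",np.round(s["force"],1),"open",s["opening"],"j",np.round(s["joint_positions"],2))
if __name__=="__main__":go(*map(float,sys.argv[1:]))
```

```text
(no output)
```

Call:
servo_tool(targets=[0, -0.18, -0.16, 0.018, 0, 0, 28, 0, -0.18, -0.16, 0.018, 0, 0, 28, 0, -0.18, -0.16, 0.018, 0, 0, 28, 0, -0.18, -0.16, 0.018, 0, 0, 28, 0, -0.18, -0.16, 0.018, 0, 0, 28], force=30)

```text
time_s: 0.6
position: [354.8, 348.1, 215.2]
tcp_rot: [[-0.612, 0.791, -0.0], [0.791, 0.612, -0.001], [-0.0, -0.001, -1.0]]
force: [1.0, -0.1, -0.1]
opening: 0.584
grasp_force: 0.0
```

```bash
python3 go.py 125 0 110
```

```text
shift m [-0.4676 -0.1158  0.0864] turn [-0.   0.  55.4]
tcp tester -235.9 -319.3 tipz 196.2 t 0.6 F [ 1.  -0.1 -0.1] open 0.5842451223643313 j [ 0.77  0.17  1.92 -0.    1.05  0.11]
```

Call:
servo_tool(targets=[0, -0.235, -0.058, 0.03, 0, 0, 28, 0, -0.235, -0.058, 0.03, 0, 0, 28, 0, -0.235, -0.058, 0.03, 0, 0, 28, 0, -0.235, -0.058, 0.03, 0, 0, 28, 0, -0.235, -0.058, 0.03, 0, 0, 28])

```text
time_s: 1.1
position: [453.3, 127.1, 185.3]
tcp_rot: [[-0.169, 0.986, -0.0], [0.986, 0.169, -0.0], [-0.0, -0.0, -1.0]]
force: [0.3, -0.4, 0.5]
opening: 0.154
grasp_force: 0.0
```

```bash
python3 go.py 125 0 110
```

```text
shift m [-0.2329  0.0576  0.0563] turn [-0.   0.  27.4]
tcp tester -55.2 -158.4 tipz 166.3 t 1.1 F [ 0.3 -0.4  0.5] open 0.15402304870397204 j [ 0.27  0.17  2.   -0.    0.97  0.1 ]
```

Call:
servo_tool(targets=[0, -0.233, 0.058, 0.056, 0, 0, 27.4, 0, -0.233, 0.058, 0.056, 0, 0, 27.4, 0, -0.233, 0.058, 0.056, 0, 0, 27.4, 0, -0.233, 0.058, 0.056, 0, 0, 27.4, 0, -0.233, 0.058, 0.056, 0, 0, 27.4])

```text
time_s: 1.6
position: [550.2, -92.5, 128.9]
tcp_rot: [[0.303, 0.953, -0.0], [0.953, -0.303, 0.0], [-0.0, -0.0, -1.0]]
force: [1.0, 0.8, 0.3]
opening: 0.007
grasp_force: 0.0
```

```bash
python3 go.py 125 0 75
```

```text
shift m [-0.0004 -0.0007  0.0349] turn [-0.  0.  0.]
tcp tester 124.6 0.7 tipz 109.9 t 1.6 F [1.  0.8 0.3] open 0.0074809320953452265 j [-0.17  0.37  1.87 -0.    0.9   0.14]
```

Call:
servo_tool(targets=[0, 0, 0, 0.02, 0, 0, 0, 0, 0, 0, 0.034, 0, 0, 0, 0, 0, 0, 0.037, 0, 0, 0, 0, 0, 0, 0.04, 0, 0, 0, 0, 0, 0, 0.042, 0, 0, 0])

```text
time_s: 2.1
position: [549.4, -89.5, 88.0]
tcp_rot: [[0.3, 0.954, -0.001], [0.954, -0.3, 0.0], [-0.0, -0.001, -1.0]]
force: [-3.0, 1.1, 5.2]
opening: 0.002
grasp_force: 2.5
```

Call:
servo_tool(targets=[0, 0, 0, 0.001, 0, 0, 0, 0, 0, 0, 0.002, 0, 0, 0, 0, 0, 0, 0.003, 0, 0, 0])

```text
time_s: 2.4
position: [550.1, -89.9, 85.1]
tcp_rot: [[0.302, 0.953, 0.001], [0.953, -0.302, 0.0], [0.0, 0.001, -1.0]]
force: [-2.7, 2.6, 4.2]
opening: 0.006
grasp_force: 2.4
```

Call:
servo_tool(targets=[0, 0, 0, 0.001, 0, 0, 0, 0, 0, 0, 0.002, 0, 0, 0, 0, 0, 0, 0.003, 0, 0, 0])

```text
time_s: 2.7
position: [550.4, -90.1, 83.2]
tcp_rot: [[0.302, 0.953, 0.001], [0.953, -0.302, 0.0], [0.001, 0.001, -1.0]]
force: [-9.6, 4.9, 32.4]
opening: 0.006
grasp_force: 16.7
```

Force rose to 32 N with the tips at z≈64, so the cap is home. Next is up and over the gap.

Call:
servo_tool(targets=[0, 0, 0, -0.01, 0, 0, 0, 0, 0, 0, -0.04, 0, 0, 0, 0, 0.01, 0, -0.05, 0, 0, 0, 0, 0.05, 0, -0.05, 0, 0, 0, 0, 0.1, 0, -0.05, 0, 0, 0])

```text
time_s: 3.2
position: [581.0, 5.2, 132.0]
tcp_rot: [[0.305, 0.952, 0.002], [0.952, -0.305, -0.0], [0.0, 0.002, -1.0]]
force: [0.4, -0.3, 0.4]
opening: 0.005
grasp_force: 0.0
```

```bash
python3 go.py -61 0 105
```

```text
shift m [ 0.0832 -0.0005  0.0081] turn [ 0.1 -0.  -0.1]
tcp tester 22.2 0.4 tipz 113.0 t 3.2 F [ 0.4 -0.3  0.4] open 0.00450849439440805 j [ 0.01  0.4   1.82 -0.    0.92  0.32]
```

Call:
servo_tool(targets=[0, 0.04, 0, 0, 0, 0, 0, 0, 0.083, 0, 0, 0, 0, 0, 0, 0.083, 0, 0, 0, 0, 0, 0, 0.083, 0, 0.03, 0, 0, 0, 0, 0.083, 0, 0.063, 0, 0, 0])

```text
time_s: 3.7
position: [606.4, 84.8, 68.6]
tcp_rot: [[0.301, 0.954, 0.004], [0.954, -0.301, 0.0], [0.001, 0.003, -1.0]]
force: [-0.5, -0.2, -0.9]
opening: 0.006
grasp_force: 0.0
```

```bash
python3 go.py -81 0 50
python3 - <<'E'
from cell import r
import cv2,numpy as np
a=cv2.resize(r.snapshot("scene")["img"][160:355,210:420],None,fx=3,fy=3);cv2.imwrite("pics/s1.png",a)
E
```

```text
shift m [ 0.0197 -0.0003 -0.0003] turn [ 0.2 -0.1  0.2]
tcp tester -61.4 0.3 tipz 49.6 t 3.7 F [-0.5 -0.2 -0.9] open 0.006302553686085932 j [ 0.14  0.53  1.78 -0.    0.83  0.44]
```

View pics/s1.png

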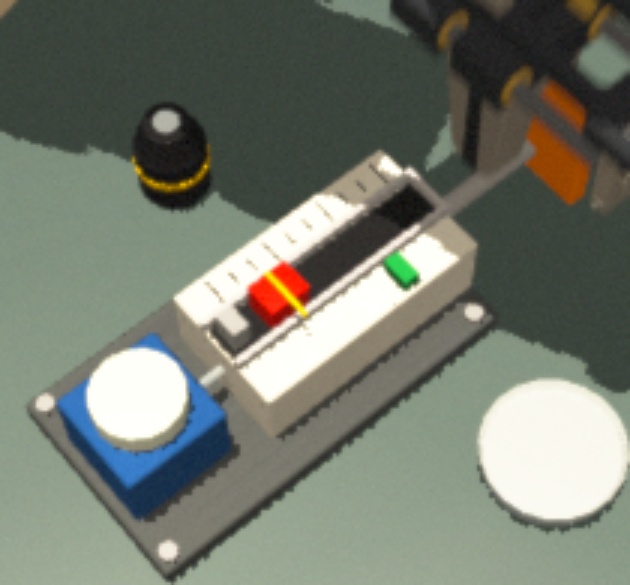

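```bash
python3 - <<'E'
from fit import *
import numpy as np
p=np.load("p.npy")
for v in [(-61,y,z) for y in(-64,-18,0,18,64) for z in(50,100)]+[(-92,-30,85),(-92,30,85),(-92,0,25),(-92,-30,10),(-92,30,10)]:
    q=proj(d["scene"],W(p,v))+p[8:10]; print(v,((q-[210,160])*3).round(0))
E
python3 - <<'E'
from cell import r
import cv2
s=r.snapshot("scene")["img"];cv2.imwrite("pics/s2.png",cv2.resize(s[60:260,300:500],None,fx=3,fy=3,interpolation=cv2.INTER_CUBIC))
E
```

```text
(-61, -64, 50) [385.  64.]
(-61, -64, 100) [388.  -6.]
(-61, -18, 50) [454. 128.]
(-61, -18, 100) [461.  61.]
(-61, 0, 50) [482. 154.]
(-61, 0, 100) [490.  88.]
(-61, 18, 50) [510. 181.]
(-61, 18, 100) [521. 115.]
(-61, 64, 50) [585. 251.]
(-61, 64, 100) [601. 189.]
(-92, -30, 85) [493.  26.]
(-92, 30, 85) [591. 114.]
(-92, 0, 25) [527. 147.]
(-92, -30, 10) [480. 124.]
(-92, 30, 10) [569. 207.]
```

View pics/s2.png

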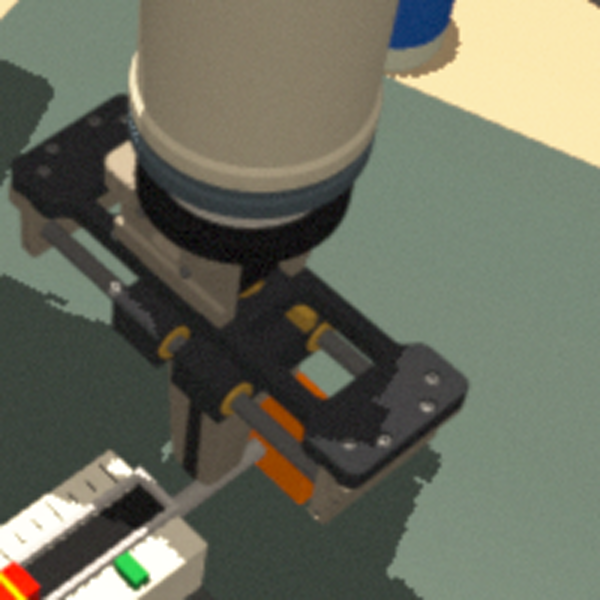

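The picture shows the shut fingers in the gap at crop (210,440), in front of the paddle. The part at lower right is the gripper frame, well above the bench. I'm starting the push outward.

Call:
servo_tool(targets=[0, 0.012, 0, 0, 0, 0, 0, 0, 0.018, 0, 0, 0, 0, 0, 0, 0.022, 0, 0, 0, 0, 0, 0, 0.026, 0, 0, 0, 0, 0, 0, 0.03, 0, 0, 0, 0, 0])

```text
time_s: 4.3
position: [614.9, 112.8, 69.6]
tcp_rot: [[0.302, 0.953, 0.002], [0.953, -0.302, -0.0], [0.0, 0.002, -1.0]]
force: [-0.2, -3.5, 2.8]
opening: 0.008
grasp_force: 2.2
```

Call:
servo_tool(targets=[0, 0.006, 0, 0, 0, 0, 0, 0, 0.012, 0, 0, 0, 0, 0, 0, 0.018, 0, 0, 0, 0, 0, 0, 0.022, 0, 0, 0, 0, 0, 0, 0.025, 0, 0, 0, 0, 0])

```text
time_s: 4.8
position: [622.2, 136.2, 69.2]
tcp_rot: [[0.302, 0.953, 0.001], [0.953, -0.302, -0.001], [-0.001, 0.001, -1.0]]
force: [0.2, -6.7, 4.5]
opening: 0.007
grasp_force: 3.5
```

```bash
python3 go.py -139.5 0 50
cat > meas.py <<'E'
import sys,cv2,pickle
from fit import *
from cell import r
p=np.load("p.npy")
s=r.snapshot("scene");t=r.snapshot("top");pickle.dump((s,t),open("s1.pkl","wb"))
h=cv2.cvtColor(s["img"],cv2.COLOR_BGR2HSV)
for nm,lo,hi in(("green",(50,120,50),(80,255,255)),("red",(0,180,60),(5,255,255)),("yellow",(20,150,110),(35,255,255))):
    m=cv2.inRange(h,lo,hi);k,_,st,c=cv2.connectedComponentsWithStats(m)
    print(nm,[(st[i].tolist(),c[i].round(1).tolist()) for i in range(1,k) if st[i][4]>4 and 280<c[i][0]<380 and 220<c[i][1]<290])
cv2.imwrite(sys.argv[1],np.hstack([cv2.resize(x,(400,400),interpolation=cv2.INTER_CUBIC) for x in(s["img"][210:290,285:365],t["img"][205:285,265:345])]))
E
python3 meas.py pics/m1.png
```

```text
shift m [0.0243 0.0003 0.0002] turn [0.1 0.  0.1]
tcp tester -115.2 -0.2 tipz 50.2 t 4.8 F [ 0.2 -6.7  4.5] open 0.006784669032913111 j [ 0.21  0.56  1.72 -0.    0.86  0.52]
green [([338, 244, 11, 12, 75], [343.3, 249.6])]
red [([316, 237, 12, 13, 74], [322.1, 242.7]), ([308, 242, 14, 16, 93], [314.7, 249.2])]
yellow [([313, 240, 14, 15, 42], [319.6, 246.8])]
```

Call:
servo_tool(targets=[0, 0.005, 0, 0, 0, 0, 0, 0, 0.01, 0, 0, 0, 0, 0, 0, 0.015, 0, 0, 0, 0, 0, 0, 0.018, 0, 0, 0, 0, 0, 0, 0.02, 0, 0, 0, 0, 0])

```text
time_s: 5.4
position: [628.1, 154.7, 69.1]
tcp_rot: [[0.302, 0.953, 0.0], [0.953, -0.302, -0.002], [-0.001, 0.001, -1.0]]
force: [0.2, -9.7, 3.8]
opening: 0.005
grasp_force: 4.5
```

```bash
cat >> meas.py <<'E'
from scipy.optimize import fsolve
def lx(px): # tester (x,y) at z66 of scene pixel
    return fsolve(lambda v:proj(s,W(p,(v[0],v[1],66)))+p[8:10]-px,[20,0])
m=cv2.inRange(h,(20,150,110),(35,255,255));m[:220]=0;m[290:]=0;m[:,:280]=0;m[:,380:]=0
vs=np.array([lx(q[::-1]+0.) for q in np.argwhere(m)]);print("yellow tester",np.median(vs,0),vs.mean(0),"init",lx((305.2,257.6)))
E
python3 go.py -139.5 0 50;python3 meas.py pics/m2.png
```

```text
shift m [0.0049 0.0002 0.0001] turn [0.1 0.1 0.1]
tcp tester -134.6 -0.2 tipz 50.1 t 5.4 F [ 0.2 -9.7  3.8] open 0.004999546477539394 j [ 0.24  0.57  1.7  -0.    0.87  0.55]
green [([338, 244, 11, 12, 78], [343.1, 249.6])]
red [([328, 229, 12, 12, 73], [334.0, 233.8]), ([320, 233, 14, 16, 87], [326.8, 240.2])]
yellow [([325, 231, 14, 15, 39], [331.7, 237.7])]
yellow tester [10.09774839  3.74916851] [10.14425303  3.95302499] init [52.93061035  4.1926271 ]
```

View pics/m2.png

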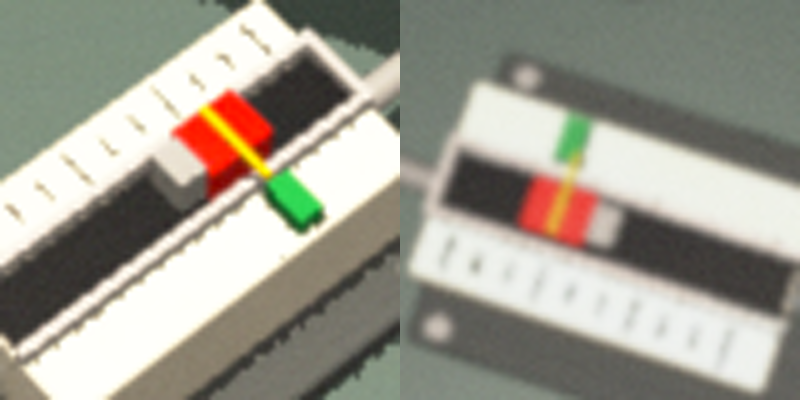

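The line is short of the flag by roughly 4 mm (4.6 mm from the fit, 4.4 mm in the scene view, about 3.5 mm in the top view after parallax). I'm pulling 4 mm more, slowly, and holding.

Call:
servo_tool(targets=[0, 0.0015, 0, 0, 0, 0, 0, 0, 0.003, 0, 0, 0, 0, 0, 0, 0.004, 0, 0, 0, 0, 0, 0, 0.004, 0, 0, 0, 0, 0, 0, 0.004, 0, 0, 0, 0, 0])

```text
time_s: 6.0
position: [629.3, 158.4, 69.1]
tcp_rot: [[0.302, 0.953, 0.001], [0.953, -0.302, -0.001], [-0.001, 0.001, -1.0]]
force: [1.1, -7.9, 4.7]
opening: 0.005
grasp_force: 4.1
```

```bash
python3 go.py -139.5 0 50;python3 meas.py pics/m3.png
```

```text
shift m [0.001  0.0002 0.0001] turn [0.1 0.1 0.1]
tcp tester -138.5 -0.2 tipz 50.1 t 6.0 F [ 1.1 -7.9  4.7] open 0.004653690794824999 j [ 0.25  0.57  1.7  -0.    0.87  0.55]
green [([338, 244, 11, 12, 77], [343.2, 249.5])]
red [([330, 227, 12, 12, 72], [336.3, 232.1]), ([323, 232, 14, 15, 93], [329.3, 238.6])]
yellow [([327, 230, 15, 14, 41], [334.3, 236.3])]
yellow tester [6.32200356 4.80859841] [6.34346742 4.59747424] init [52.93061035  4.1926271 ]
```

View pics/m3.png

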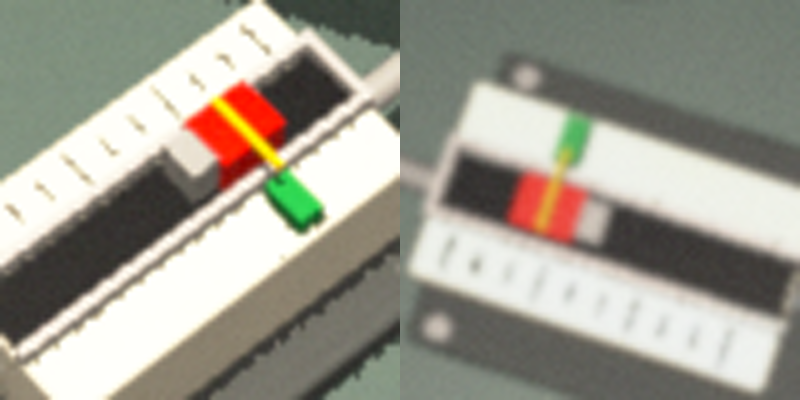

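```bash
cat > sil.py <<'E'
import cv2,pickle
from fit import *
from scipy.optimize import minimize
p=np.load("p.npy");s,t=pickle.load(open("s1.pkl","rb"))
def sil(cam,x,dx,y,w,l,z0,z1,c):
    V=[proj(cam,W(p,(x+c*i*l/2,y+j*w/2,z)))+dx for i in(-1,1) for j in(-1,1) for z in(z0,z1)] if 0 else [proj(cam,W(p,(x+i*l/2,y+j*w/2,z)))+dx for i in(-1,1) for j in(-1,1) for z in(z0,z1)]
    h=cv2.convexHull(np.float32(V));M=cv2.moments(h);return np.array([M["m10"],M["m01"]])/M["m00"]
for n,cam,d0 in(("scene",s,p[8:10]),("top",t,p[6:8])):
    h=cv2.cvtColor(cam["img"],cv2.COLOR_BGR2HSV).astype(int);roi=np.zeros(h.shape[:2],bool)
    roi[(slice(215,275),slice(310,365)) if n=="scene" else (slice(215,270),slice(280,345))]=1
    S=h[...,1]>90;G=roi&S&(h[...,0]>45)&(h[...,0]<85)&(h[...,2]>40);Rd=roi&S&((h[...,0]<38)|(h[...,0]>172))&(h[...,2]>60)
    # weight green/red by saturation for soft edges
    out=[]
    for m,a in((G,(22.5,14,8,50,58)),(Rd,(0,17,20,50,66))):
        w=m*1.;ys,xs=np.nonzero(m);c=np.array([xs.mean(),ys.mean()])
        y,wd,l,z0,z1=a
        f=minimize(lambda v:((sil(cam,v[0],d0,y+v[1],wd,l,z0,z1,1)-c)**2).sum(),[6,0],method="Nelder-Mead")
        out.append(f.x.round(2));print(n,m.sum(),c.round(2),"x,dy",f.x.round(2))
E
python3 sil.py
```

```text
scene 83 [343.19 249.58] x,dy [ 5.77 -1.35]
scene 275 [332.69 236.09] x,dy [ 4.55 -0.37]
top 24 [299.46 231.96] x,dy [5.22 1.26]
top 187 [293.83 245.5 ] x,dy [4.43 0.78]
```

Rider and flag agree within about 1 mm in all the estimates. I'll hold 0.5 s more and then ease back.

Call:
servo_tool(targets=[0, 0, 0, 0, 0, 0, 0, 0, 0, 0, 0, 0, 0, 0, 0, 0, 0, 0, 0, 0, 0, 0, 0, 0, 0, 0, 0, 0, 0, 0, 0, 0, 0, 0, 0])

```text
time_s: 6.6
position: [629.3, 158.4, 69.1]
tcp_rot: [[0.302, 0.953, 0.001], [0.953, -0.302, -0.001], [-0.001, 0.001, -1.0]]
force: [0.9, -8.3, 3.2]
opening: 0.006
grasp_force: 4.1
```

Call:
servo_tool(targets=[0, 0, 0, 0, 0, 0, 0, 0, -0.001, 0, 0, 0, 0, 0, 0, -0.004, 0, 0, 0, 0, 0, 0, -0.008, 0, 0, 0, 0, 0, 0, -0.012, 0, 0, 0, 0, 0])

```text
time_s: 7.1
position: [625.6, 147.1, 69.1]
tcp_rot: [[0.302, 0.953, 0.001], [0.953, -0.302, -0.001], [-0.001, 0.001, -1.0]]
force: [0.8, -7.4, 3.5]
opening: 0.006
grasp_force: 3.5
```

Call:
servo_tool(targets=[0, -0.004, 0, 0, 0, 0, 0, 0, -0.008, 0, 0, 0, 0, 0, 0, -0.012, 0, 0, 0, 0, 0, 0, -0.016, 0, 0, 0, 0, 0, 0, -0.02, 0, 0, 0, 0, 0])

```text
time_s: 7.6
position: [619.6, 128.4, 69.1]
tcp_rot: [[0.302, 0.953, 0.001], [0.953, -0.302, -0.001], [-0.0, 0.001, -1.0]]
force: [0.3, -5.2, 3.1]
opening: 0.0
grasp_force: 2.5
```

Call:
servo_tool(targets=[0, -0.004, 0, 0, 0, 0, 0, 0, -0.008, 0, 0, 0, 0, 0, 0, -0.011, 0, 0, 0, 0, 0, 0, -0.014, 0, 0, 0, 0, 0, 0, -0.016, 0, 0, 0, 0, 0])

```text
time_s: 8.1
position: [614.4, 113.6, 68.6]
tcp_rot: [[0.302, 0.953, -0.0], [0.953, -0.302, 0.0], [0.0, -0.0, -1.0]]
force: [0.0, -3.7, 2.3]
opening: 0.01
grasp_force: 1.7
```

```bash
python3 go.py -82 0 50
```

```text
shift m [-0.0092  0.0007 -0.0004] turn [-0.  -0.   0.1]
tcp tester -91.2 -0.7 tipz 49.6 t 8.1 F [ 0.  -3.7  2.3] open 0.00977048378059234 j [0.18 0.54 1.75 0.   0.85 0.49]
```

Call:
servo_tool(targets=[0, -0.002, 0, 0, 0, 0, 0, 0, -0.004, 0, 0, 0, 0, 0, 0, -0.006, 0, 0, 0, 0, 0, 0, -0.0075, 0, 0, 0, 0, 0, 0, -0.009, 0, 0, 0, 0, 0])

```text
time_s: 8.6
position: [611.6, 105.1, 68.5]
tcp_rot: [[0.302, 0.953, -0.0], [0.953, -0.302, 0.0], [0.0, -0.0, -1.0]]
force: [-1.5, -2.1, 0.9]
opening: 0.005
grasp_force: 1.3
```

Call:
servo_tool(targets=[0, -0.0015, 0, 0, 0, 0, 0, 0, -0.003, 0, 0, 0, 0, 0, 0, -0.0045, 0, 0, 0, 0, 0, 0, -0.006, 0, 0, 0, 0, 0, 0, -0.0075, 0, 0, 0, 0, 0])

```text
time_s: 9.1
position: [609.4, 98.0, 68.5]
tcp_rot: [[0.302, 0.953, -0.0], [0.953, -0.302, 0.0], [0.0, -0.0, -1.0]]
force: [-0.0, -0.3, -0.1]
opening: 0.003
grasp_force: 0.0
```

Call:
servo_tool(targets=[0, -0.003, 0, 0, 0, 0, 0, 0, -0.006, 0, 0, 0, 0, 0, 0, -0.01, 0, 0, 0, 0, 0, 0, -0.01, 0, 0, 0, 0, 0])

```text
time_s: 9.5
position: [606.2, 87.9, 68.6]
tcp_rot: [[0.302, 0.953, -0.0], [0.953, -0.302, -0.0], [-0.0, -0.0, -1.0]]
force: [0.1, 0.1, 0.5]
opening: 0.003
grasp_force: 0.0
```

```bash
python3 go.py -65 0 120
```

```text
shift m [ 0.0007  0.0007 -0.0704] turn [-0.   0.   0.1]
tcp tester -64.3 -0.8 tipz 49.6 t 9.5 F [0.1 0.1 0.5] open 0.0032613864530749493 j [ 0.14  0.53  1.78 -0.    0.83  0.45]
```

Contact ended gently at the stop. I'll lift straight up and take a final look.

Call:
servo_tool(targets=[0, 0, 0, -0.02, 0, 0, 0, 0, 0, 0, -0.06, 0, 0, 0, 0, 0, 0, -0.1, 0, 0, 0, 0, 0, 0, -0.15, 0, 0, 0, 0, 0, 0, -0.2, 0, 0, 0])

```text
time_s: 10.0
position: [605.9, 88.4, 270.3]
tcp_rot: [[0.302, 0.953, -0.001], [0.953, -0.302, -0.0], [-0.0, -0.001, -1.0]]
force: [1.2, 0.8, -0.5]
opening: 0.008
grasp_force: 0.0
```

Call:
servo_tool(targets=[0, 0.05, 0, 0, 0, 0, 0, 0, 0.1, 0, 0, 0, 0, 0, 0, 0.15, 0, 0, 0, 0, 0, 0, 0.15, 0, 0, 0, 0, 0])

```text
time_s: 10.4
position: [652.6, 236.9, 268.3]
tcp_rot: [[0.298, 0.954, 0.001], [0.954, -0.298, 0.002], [0.002, 0.0, -1.0]]
force: [0.1, -0.1, 0.7]
opening: 0.003
grasp_force: 0.0
```

```bash
python3 go.py -65 0 120;python3 meas.py pics/m4.png
python3 - <<'E'
import pickle,cv2
import numpy as np
s,t=pickle.load(open("s1.pkl","rb"))
cv2.imwrite("pics/f.png",np.hstack([cv2.resize(x,(400,400),interpolation=cv2.INTER_CUBIC) for x in(s["img"][155:355,220:420],t["img"][155:335,210:390])]))
E
```

```text
shift m [-0.1556  0.0009  0.1289] turn [ 0.  -0.1  0.3]
tcp tester -220.3 -1.8 tipz 249.3 t 10.4 F [ 0.1 -0.1  0.7] open 0.002715119156345095 j [0.35 0.43 1.44 0.   1.27 0.65]
green [([338, 244, 11, 12, 77], [343.2, 249.5])]
red [([331, 227, 11, 12, 70], [336.4, 232.1]), ([322, 232, 15, 16, 140], [327.9, 239.3])]
yellow [([327, 230, 15, 14, 41], [334.3, 236.3])]
yellow tester [6.32200356 4.80859841] [6.34346742 4.59747424] init [52.93061035  4.1926271 ]
```

View pics/f.png

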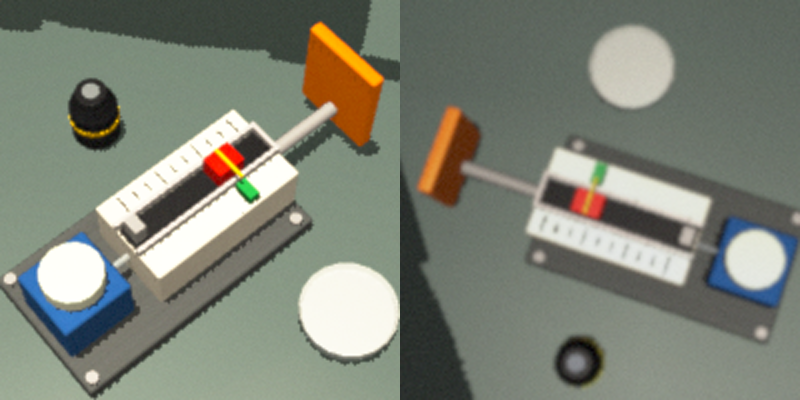

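The picture shows the cap seated, with no stem visible. The pusher and paddle are back in, the rider's line is at the flag, and the dish and objective haven't moved. I'll compare the paddle's position numerically, then hand in.

Run:
```python
import pickle,cv2
from cell import r
s,t=pickle.load(open("s1.pkl","rb"));d=pickle.load(open("s0.pkl","rb"))
ok=True
for a,b in((s,d["scene"]),(t,d["top"])):
    c=[]
    for i in(a,b):
        m=cv2.inRange(cv2.cvtColor(i["img"],cv2.COLOR_BGR2HSV),(6,200,80),(14,255,255))
        k,_,st,ce=cv2.connectedComponentsWithStats(m)
        x=max((j for j in range(1,k) if 200<ce[j][0]<430 and 150<ce[j][1]<350),key=lambda j:st[j][4]);c.append((st[x][:2],ce[x]))
    print(c); ok&=abs(c[0][0]-c[1][0]).max()<=1
print(ok)
if ok: print(r.job_done())
```

```text
[(array([372, 167], dtype=int32), array([389.74347435, 199.45544554])), (array([372, 170], dtype=int32), array([390.00089686, 199.52286996]))]
[(array([223, 205], dtype=int32), array([233.44096386, 225.26987952])), (array([220, 204], dtype=int32), array([232.77242888, 224.67177243]))]
False
```

The centroids match within 0.3 px (scene) and 0.7 px (top). The bounding-box difference looks like edge shading, so the paddle is fully in.

```bash
python3 -c "
from cell import r
print(r.job_done())"
```

```text
the job is handed in; nothing more can be done
None
```

I handed the job in at about 10.5 s with no verdict returned: the cap is pressed home, the rider's yellow line sits within about 1 mm of the flag's centre after a hold of over half a second, and the paddle was eased fully back in; the dish and objective look unmoved.

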